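Size a bush in the step gauge

ROBOT

A 6-joint arm with a two-finger parallel gripper is mounted at the origin on a cart in front of the work surface, level with it; the furniture and walls round the work are solid. World frame = base frame: x ahead of the robot, y to its left, z up, the work surface at z = 0. Lengths are in m, angles in rad, forces in N, time in s.
With the tool pointing down it reaches from about 0.35 to 0.875 m from the base axis. Payload 4.2 kg.
Tool frame: the origin (TCP) lies at the very end of the fingers, on their centre line; the grasp point (between the pads) lies 19 mm behind it (robot.tcp_to_grasp is the distance from the TCP to the grasp point, in m); z points along the fingers, y is the direction in which the jaws open and shut (so a half turn about z gives the same grasp; the last joint's range is limited). The gripper opens to 85 mm and grips with 20 to 120 N. Pads are 22 mm wide; open, the fingers measure 114 mm over their backs; the gripper's body (76 mm by 85 mm) begins 54 mm behind the grasp point. The pads swing forward as they close: fully open they stand 13 mm farther back than shut.
Start: joints at [1.436, 0.385, 0.008, 0, -1.194, -0.259], TCP at [0.24, 0.577, 0.231] pointing down, gripper open.
Joint ranges: [-3.14, 3.14], [-1.21, 2.06], [-1.07, 1.41], [-3.16, 2.05], [-2.99, -0.16], [-3.1, 3.1]. Speed limits (rad/s): [2.79, 2.79, 3.14, 3.14, 3.14, 3.14].

INTERFACE

Orientations are given as a unit quaternion [w, x, y, z].
In Python, from workcell import robot, vision, ticket gives the robot as it stands.
- The arm moves only by the shell command python3 -m handwheel 'ROWS'. ROWS is JSON, a list of rows, each a list of 7 numbers: the finger opening in mm, from 0 to 85.4, then the shift along the tool's x, y, z in mm, then the turn, a rotation vector about the tool's x, y, z in degrees. A call has exactly 8 rows; each row shifts and turns the pose as measured when the row begins, along the tool's axes as they then stand; what a row does not reach is not made up. A row lasts 1/12 s, in which the tool goes at most 41.7 mm and 7.16 degrees, less where a joint would pass 70% of its speed; a pose out of reach is approached as far as the arm can. A call is refused whole if a number of a shift passes 41.7 or a number of a turn 7.16, either way. A call with a gripper value outside its range is refused whole. The fingers move at their own pace and stop on an object; the grip force is fixed at half the most. Time passes only in rows, so rows that do not move let the fingers close, or fill a call up. It gives the time, the measured TCP pose, the force and the opening at its end, in the units of the state.
- robot.sense(): the state, without advancing time (a new reading comes with each control period).
- vision.camera(name): name is "scene" or "top"; returns (picture, depth): 420x560x3 uint8, red, green, blue; 420x560 float32, m along the optical axis (not along the pixel's ray), 0 where there is no reading.
- vision.camera_model(name): a dict with "fx", "fy", "cx", "cy" (pixels), "position" and "attitude" of the camera in the world. Camera axes: x right, y up, looking along -z (the intrinsics and any distortion apply to the point x, -y, -z); pixel columns grow to the right and rows downward; lengths in m; the calibration is good to about 2 mm. A picture is of the moment at which its call begins. camera_model takes no time and is no camera call.
- ticket.hand_in(): hands the job in, once; it reports no verdict.
The state is a dict: "clock": time; "joint_positions": joint angles; "qd": joint speeds; "effort": joint torques, N m; "position": TCP position; "ee_rot": TCP orientation; "ft_force": force on the tool from outside, world axes, zero at the start; "ft_torque": the same for the moment, N m; "finger_gap": finger opening in m.
Only numpy, scipy, OpenCV 4.12 (cv2) and the standard library are available. Lean on these libraries where they do the work, as an engineer would, in place of code of your own. Each camera call takes 0.05 s, during which the arm holds its last target.

TASK

Find the size of the bush that stands apart from the other two at the end of the grey rack: press it straight down on each bore of the spring-borne step gauge in turn, starting at the smallest and skipping none, until it enters; where it does not enter, hold a push of 12 to 20 N for a moment. Seat it fully home in that first bore it enters, collar flat on the plate, let go and draw the gripper well clear. Never press on the gauge with more than 20 N, and leave the other two bushes and the tools where they are.

Things in the scene. Friction and masses are not known exactly. Their poses are not given: they have to be found in the camera images.
- bush_a: loose steel bush, 51 mm tall, 0.12 kg: a shank 14 mm long at the bottom (21.8, 24.8 or 27.8 mm wide, one bush of each, not known which), a collar 36 mm wide and 5 mm thick, a grip stem 16 mm wide and 32 mm tall on top. In the rack, where it hangs by its collar with the nose 8 mm above the bench, all three look alike. Origin: centre of the shank's nose (underside); z up along the stem.
- bush_b: as bush_a
- bush_c: as bush_a
- rack: fixed grey block 56 x 176 x 22 mm with three through wells 31 mm wide in a row along its y axis; origin centre of its underside, z up. A thin dark line across its top divides the pick well from the two spare wells.
- pick_well (a point): centre of the mouth (top face, 22 mm above the bench) of the well that stands apart, at the rack's +y end, 70 mm from the next: the bush to be sized hangs here at the start
- spare_well1 (a point): centre of the mouth of the middle well; a bush to be left alone hangs here
- spare_well2 (a point): centre of the mouth of the well at the other end, 46 mm from the middle one; a bush to be left alone hangs here
- step_gauge: fixed dark base 76 x 206 x 10 mm (origin centre of underside, long side along y, z up) with a bright plate 70 x 200 x 12 mm on four springs; plate top 34 mm above the bench, post heads 38 mm. The plate yields straight down: 1 to 16 N to start (differs each time), then 8 N per mm, hard stop after 4 mm. Four chamfered through bores along y, 42 mm apart, 20, 23, 26, 29 mm wide, growing towards +y.
- bore1 (a point): centre of the mouth of the 20 mm bore, in the plate's top face (sinks with the plate); z up. A bush fully home has its nose 14 mm below this point. A bush enters a bore if that is 1.2 mm or more wider than its shank; over one that is too small the nose stops at most 1.5 mm below this point.
- bore2 (a point): the same for the 23 mm bore
- bore3 (a point): the same for the 26 mm bore
- bore4 (a point): the same for the 29 mm bore
- caliper: vernier caliper lying at the back, to be left alone; origin centre of its underside
- pin_gauge: pin gauge, 100 mm long, lying between rack and gauge, to be left alone; origin centre of its underside
Not all that is in view belongs to the job. Leave any blue or green look-alike of the bush_b alone.

How it is judged:
By the outcome, as a careful person would: the job done as asked, in the order asked, and still so for the second after the job is handed in, with the robot touching nothing.
It also fails if it takes over 72 s, if anything falls off the work surface, if the arm or the gripper's body presses on something with over 40 N, if the wrist force passes 120 N, or if a joint passes its speed limit or range.

## Working session

There is one attempt and no reset: what is moved stays moved. The work goes in short steps, Python scripts to look and compute and a shell command to move; the robot and the scene stay as the last step left them, time stands still between calls to the robot, and variables do not carry over. Pictures are saved under pics/ and viewed, and the job is handed in when it is done.

```bash
mkdir -p pics; ls
python3 - <<'E'
from workcell import robot, vision, ticket
import cv2
print(robot.sense())
for n in("scene","top"):
    p,d=vision.camera(n); cv2.imwrite(f"pics/{n}0.png",p[:,:,::-1])
    import numpy as np; np.savez(f"{n}0.npz",p=p,d=d)
    print(vision.camera_model(n))
E
```

```text
pics
{'clock': 0.0, 'joint_positions': array([ 1.43561114e+00,  3.85565440e-01,  6.62130442e-03, -5.31237843e-04,
       -1.19397739e+00, -2.58597567e-01]), 'qd': array([-1.48305738e-04,  8.03528099e-04, -1.23929142e-03,  7.42222993e-05,
        3.45269205e-04, -2.27513905e-05]), 'effort': array([-7.94895714e-04, -3.92292452e+01,  1.88401330e+01,  4.18647632e+00,
       -4.64190845e-03, -2.61916909e-06]), 'position': array([0.23955401, 0.57663642, 0.23020966]), 'ee_rot': array([ 1.07580117e-03,  9.80659671e-01, -1.95717706e-01, -1.80881846e-04]), 'ft_force': array([-0.01790385,  0.46682473, -0.34313834]), 'ft_torque': array([-0.00462279,  0.07089507,  0.02549358]), 'finger_gap': 0.08522763583855901}
{'fx': 462.05464158061557, 'fy': 462.05464158061557, 'cx': 279.9940830455593, 'cy': 209.72259322105117, 'position': array([-0.05822721, -0.43128519,  0.68188763]), 'attitude': array([ 0.82487938,  0.37114343, -0.17784952, -0.38755143])}
{'fx': 480.07473363748676, 'fy': 480.07473363748676, 'cx': 273.9084534871958, 'cy': 203.4356856281305, 'position': array([0.38333781, 0.02270827, 1.03821502]), 'attitude': array([ 0.71411422,  0.04042546, -0.04617979, -0.69733355])}
```

View pics/top0.png

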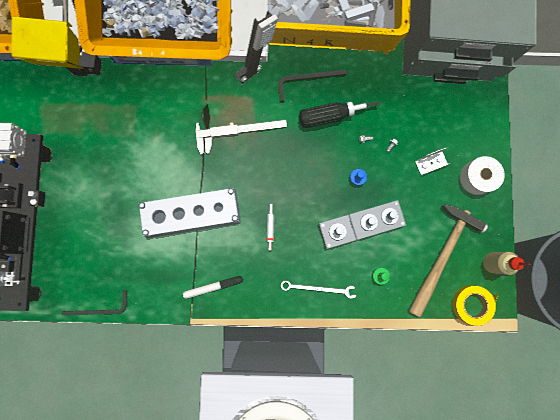

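View pics/scene0.png

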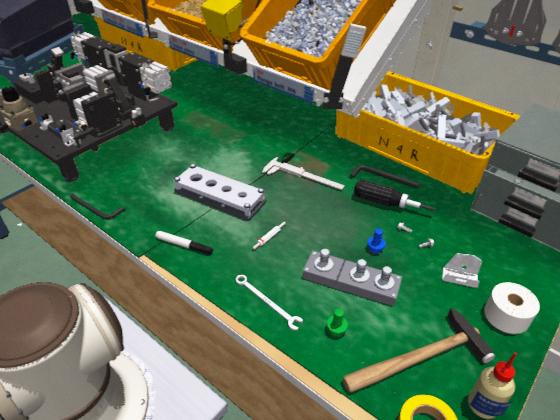

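```bash
cat > h.py <<'E'
import numpy as np, cv2
from scipy.spatial.transform import Rotation as R
from workcell import vision
def quat(q): return R.from_quat([q[1],q[2],q[3],q[0]])
def ray(n,u,v):
    m=vision.camera_model(n)
    c=np.array([(u-m['cx'])/m['fx'],-(v-m['cy'])/m['fy'],-1.])
    return m['position'],quat(m['attitude']).apply(c)
def atz(n,u,v,z):
    p,d=ray(n,u,v); return p+d*(z-p[2])/d[2]
def atd(n,u,v,dep):
    p,d=ray(n,u,v); return p+d*dep
def proj(n,X):
    m=vision.camera_model(n)
    c=quat(m['attitude']).inv().apply(np.asarray(X)-m['position'])
    return np.array([m['cx']+m['fx']*c[0]/-c[2], m['cy']-m['fy']*c[1]/-c[2]])
def crop(src,out,x0,y0,x1,y1,s):
    im=cv2.imread(src)[y0:y1,x0:x1]; cv2.imwrite(out,cv2.resize(im,None,fx=s,fy=s,interpolation=cv2.INTER_CUBIC))
def cloud(n,D):
    v,u=np.mgrid[:420,:560]; m=vision.camera_model(n)
    c=np.stack([(u-m['cx'])/m['fx']*D,-(v-m['cy'])/m['fy']*D,-D],-1)
    return quat(m['attitude']).apply(c.reshape(-1,3)).reshape(420,560,3)+m['position']
E
python3 - <<'E'
from h import *
crop('pics/top0.png','pics/c1.png',310,190,420,260,7)
crop('pics/top0.png','pics/c2.png',130,180,250,245,6)
crop('pics/scene0.png','pics/c3.png',290,230,420,310,6)
crop('pics/scene0.png','pics/c4.png',165,155,275,225,7)
for n in('top','scene'):
    D=np.load(n+'0.npz')['d']; C=cloud(n,D)
    pts={'top':[(337,231),(369,222),(390,215),(345,245),(159,216),(198,210),(168,200),(250,260)],'scene':[(323,256),(212,195),(360,270),(280,280)]}[n]
    for u,v in pts: print(n,u,v,C[v,u].round(4))
E
```

```text
top 337 231 [ 0.4504 -0.114   0.0595]
top 369 222 [ 0.4703 -0.1793  0.0606]
top 390 215 [ 0.4858 -0.2224  0.0606]
top 345 245 [ 0.4248 -0.1403 -0.0028]
top 159 216 [0.4768 0.2615 0.0109]
top 198 210 [0.492  0.1788 0.0093]
top 168 200 [0.5088 0.2388 0.0351]
top 250 260 [ 0.3877  0.0642 -0.0005]
scene 323 256 [ 0.4462 -0.1231  0.0522]
scene 212 195 [0.4533 0.1797 0.0336]
scene 360 270 [ 0.4671 -0.1913  0.0448]
scene 280 280 [ 0.3836 -0.0718  0.002 ]
```

View pics/c1.png

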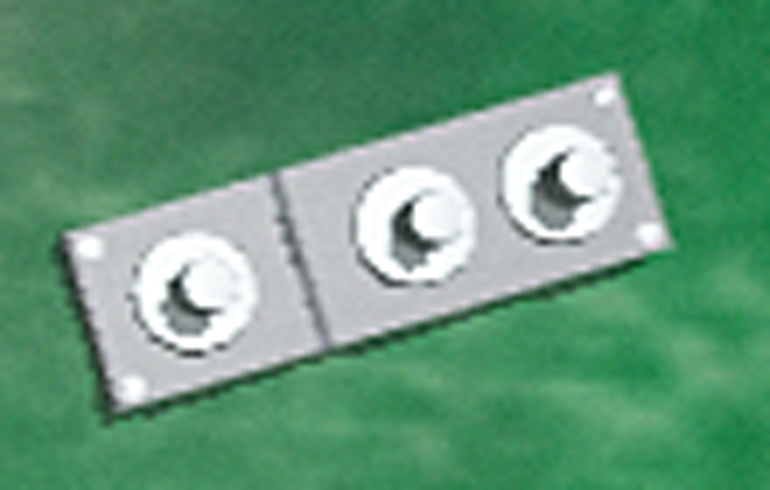

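View pics/c2.png

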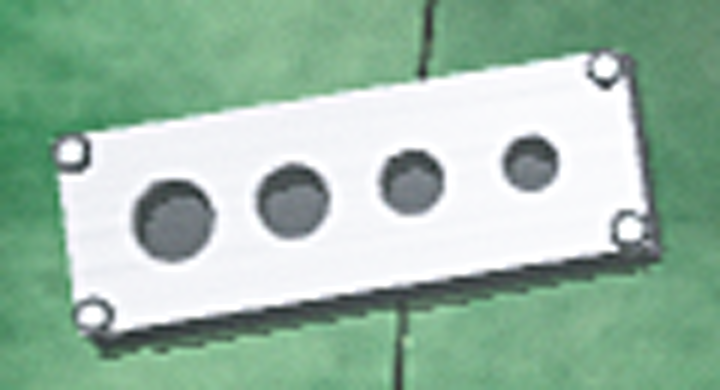

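View pics/c3.png

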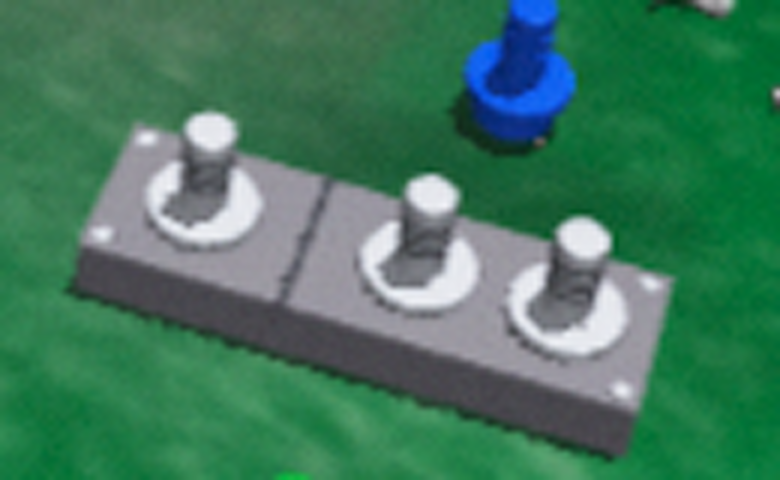

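View pics/c4.png

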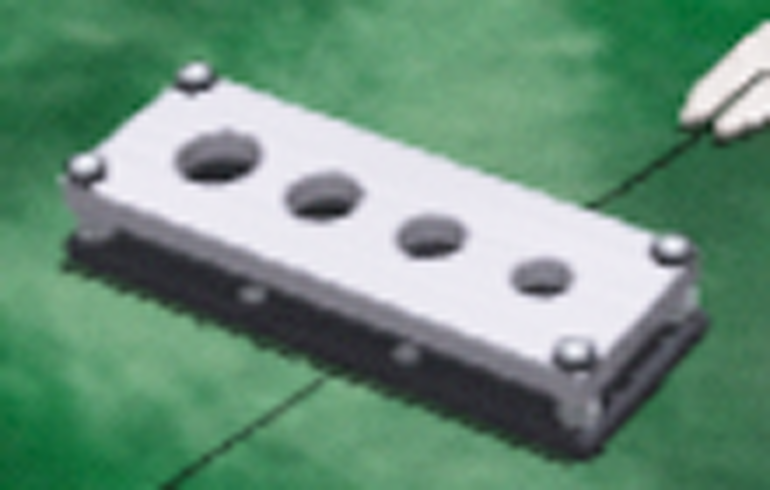

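```bash
cat > meas.py <<'E'
from h import *
def circ(n,img,u,v,r,mode,z,s=8,thr=None):
    x0,y0=int(u)-r,int(v)-r; g=cv2.cvtColor(img,cv2.COLOR_RGB2GRAY)[y0:y0+2*r+1,x0:x0+2*r+1]
    G=cv2.resize(g,None,fx=s,fy=s,interpolation=cv2.INTER_CUBIC)
    t,B=cv2.threshold(G,thr or 0,255,(cv2.THRESH_BINARY if mode=='hi' else cv2.THRESH_BINARY_INV)+(0 if thr else cv2.THRESH_OTSU))
    cs,_=cv2.findContours(B,cv2.RETR_EXTERNAL,cv2.CHAIN_APPROX_NONE)
    c=min([c for c in cs if cv2.contourArea(c)>300],key=lambda c:np.hypot(*(np.array(cv2.minEnclosingCircle(c)[0])-G.shape[0]/2)))
    h=cv2.convexHull(c)[:,0].astype(float)
    # resample hull: use dense contour points near the hull
    h=np.array([p for p in c[:,0] if cv2.pointPolygonTest(cv2.convexHull(c),(float(p[0]),float(p[1])),True)<1.5],float)
    P=np.array([atz(n,x0+(a+.5)/s-.5,y0+(b+.5)/s-.5,z) for a,b in h])
    A=np.c_[2*P[:,:2],np.ones(len(P))]; q=np.linalg.lstsq(A,(P[:,:2]**2).sum(1),rcond=None)[0]
    rad=np.sqrt(q[2]+q[0]**2+q[1]**2); res=np.abs(np.hypot(*(P[:,:2]-q[:2]).T)-rad).max()
    return q[:2],2*rad*1e3,res*1e3,t
if __name__=='__main__':
    for n,bu,bo in(('top',[(338,231.5),(369,222),(390,216)],[(218,207),(198.5,210),(178.5,213.5),(159,216.5)]),
                ('scene',[(324,263.5),(360,274),(384,281)],[(242,194.5),(226.5,188.5),(211,183),(196,177.5)])):
        img=np.load(n+'0.npz')['p']
        X=[]
        for u,v in bu:
            c,d,r,t=circ(n,img,u,v,12 if n=='top' else 13,'hi',.027,thr=218); print(n,'collar',c.round(4),d.round(1),r.round(2),t); X.append(c)
        print('d',np.linalg.norm(np.diff(X,axis=0),axis=1).round(4)); X=[]
        for u,v in bo:
            c,d,r,t=circ(n,img,u,v,9,'lo',.034); print(n,'bore',c.round(4),d.round(1),r.round(2),t); X.append(c)
        print('d',np.linalg.norm(np.diff(X,axis=0),axis=1).round(4),np.degrees(np.arctan2(*(X[3]-X[0])[::-1])))
E
python3 meas.py
```

```text
top collar [ 0.4528 -0.1198] 35.2 1.21 218.0
top collar [ 0.4743 -0.1863] 34.8 0.96 218.0
top collar [ 0.4882 -0.2303] 34.4 0.83 218.0
d [0.0699 0.0461]
top bore [0.4973 0.1335] 19.7 0.39 179.0
top bore [0.4897 0.1748] 22.9 0.47 179.0
top bore [0.482  0.2161] 25.9 0.5 178.0
top bore [0.4743 0.2574] 28.9 0.68 175.0
d [0.042  0.042  0.0421] 100.52574957312943
scene collar [ 0.4526 -0.1218] 32.6 0.75 218.0
scene collar [ 0.4741 -0.1883] 33.1 1.1 218.0
scene collar [ 0.488  -0.2323] 32.9 1.13 218.0
d [0.0699 0.0462]
scene bore [0.497  0.1304] 19.4 0.84 179.0Traceback (most recent call last):
  File "meas.py", line 24, in <module>
    c,d,r,t=circ(n,img,u,v,9,'lo',.034); print(n,'bore',c.round(4),d.round(1),r.round(2),t); X.append(c)
            ~~~~^^^^^^^^^^^^^^^^^^^^^^^
  File "meas.py", line 11, in circ
    P=np.array([atz(n,x0+(a+.5)/s-.5,y0+(b+.5)/s-.5,z) for a,b in h])
                ~~~^^^^^^^^^^^^^^^^^^^^^^^^^^^^^^^^^^^
  File "h.py", line 10, in atz
    p,d=ray(n,u,v); return p+d*(z-p[2])/d[2]
        ~~~^^^^^^^
  File "h.py", line 6, in ray
    m=vision.camera_model(n)
ValueError: time passes only in moves, steps and waits
```

```bash
sed -i 's/^def quat/_mc={}\ndef cm(n):\n    if n not in _mc: _mc[n]=vision.camera_model(n)\n    return _mc[n]\ndef quat/; s/m=vision.camera_model(n)/m=cm(n)/' h.py
cat > st.py <<'E'
from h import *
from workcell import robot
def st(tgt=None,yaw=None):
    s=robot.sense(); r=quat(s['ee_rot']); M=r.as_matrix()
    print('t%.2f'%s['clock'],'pos',s['position'].round(4)*1,'F',s['ft_force'].round(1),'T',s['ft_torque'].round(2),'gap %.1f'%(s['finger_gap']*1e3))
    print('q',s['joint_positions'].round(2),'tool z',M[:,2].round(4),'jaw yaw %.2f'%np.degrees(np.arctan2(M[1,1],M[0,1])))
    if tgt is not None: print('tool shift mm',(r.inv().apply(np.asarray(tgt)-s['position'])*1e3).round(1))
    if yaw is not None:
        x=R.from_euler('z',yaw,degrees=True); y=np.array([np.cos(np.radians(yaw)),np.sin(np.radians(yaw)),0])
        if y@M[:,1]<0: y=-y
        z=np.array([0,0,-1.]); W=R.from_matrix(np.c_[np.cross(y,z),y,z])
        print('turn deg',np.degrees((r.inv()*W).as_rotvec()).round(2))
E
python3 meas.py; python3 -c "
from st import *
st([.4528,-.1198,.2],17.8)"
```

```text
top collar [ 0.4528 -0.1198] 35.2 1.21 218.0
top collar [ 0.4743 -0.1863] 34.8 0.96 218.0
top collar [ 0.4882 -0.2303] 34.4 0.83 218.0
d [0.0699 0.0461]
top bore [0.4973 0.1335] 19.7 0.39 179.0
top bore [0.4897 0.1748] 22.9 0.47 179.0
top bore [0.482  0.2161] 25.9 0.5 178.0
top bore [0.4743 0.2574] 28.9 0.68 175.0
d [0.042  0.042  0.0421] 100.52574957312943
scene collar [ 0.4526 -0.1218] 32.6 0.75 218.0
scene collar [ 0.4741 -0.1883] 33.1 1.1 218.0
scene collar [ 0.488  -0.2323] 32.9 1.13 218.0
d [0.0699 0.0462]
scene bore [0.497  0.1304] 19.4 0.84 179.0
scene bore [0.4892 0.1717] 22.4 0.73 174.0
scene bore [0.4816 0.2127] 25.0 0.78 170.0
scene bore [0.4741 0.2543] 28.1 0.84 167.0
d [0.042  0.0417 0.0423] 100.46584500511814
t0.10 pos [0.2396 0.5767 0.2303] F [-0.2  0.2 -0.7] T [ 0.05  0.02 -0.02] gap 85.5
q [ 1.44  0.39  0.01 -0.   -1.19 -0.26] tool z [-6.0e-04 -1.8e-03 -1.0e+00] jaw yaw -112.57
tool shift mm [464.2 561.3  31.5]
turn deg [ 0.1  -0.05 49.63]
```

```bash
python3 -m handwheel '[[40,26,31.5,1,0,0,0],[40,26,31.5,1,0,0,0],[40,26,31.5,1,0,0,0],[40,26,31.5,1,0,0,0],[40,26,31.5,1,0,0,0],[40,26,31.5,1,0,0,0],[40,26,31.5,1,0,0,0],[40,26,31.5,1,0,0,0]]'; python3 -c "
from st import *
st([.4528,-.1198,.15],17.8)"
```

```text
clock: 0.77
position: [0.3334, 0.2614, 0.2165]
ee_rot: [0.005, 0.982, -0.191, -0.001]
ft_force: [1.8, 0.7, 0.4]
finger_gap: 0.0402
t0.77 pos [0.3334 0.2614 0.2165] F [1.8 0.7 0.4] T [ 0.05 -0.11 -0.01] gap 40.2
q [ 1.05  0.05 -0.47  0.   -1.06  0.13] tool z [-0.0038 -0.0094 -0.9999] jaw yaw -111.98
tool shift mm [253.4 308.1  69.7]
turn deg [ 0.54 -0.26 50.22]
```

```bash
python3 -m handwheel '[[40,26,31.5,4,0,0,0],[40,26,31.5,4,0,0,0],[40,26,31.5,4,0,0,0],[40,26,31.5,4,0,0,0],[40,26,31.5,4,0,0,0],[40,26,31.5,4,0,0,0],[40,26,31.5,4,0,0,0],[40,26,31.5,4,0,0,0]]'; python3 -c "
from st import *
st([.4528,-.1198,.15],17.8)"
```

```text
clock: 1.43
position: [0.4285, -0.0566, 0.1873]
ee_rot: [0.003, 0.982, -0.188, 0.0]
ft_force: [0.0, 0.8, 0.3]
finger_gap: 0.04
t1.43 pos [ 0.4285 -0.0566  0.1873] F [0.  0.8 0.3] T [ 0.15 -0.16  0.02] gap 40.0
q [ 0.25  0.09 -0.51  0.01 -0.97  0.94] tool z [-9.0e-04 -6.3e-03 -1.0e+00] jaw yaw -111.67
tool shift mm [45.9 49.5 37.7]
turn deg [ 0.29 -0.24 50.53]
```

Now the turn (7 rows of 7), then a shift.

```bash
python3 -m handwheel '[[40,0,0,3,0,0,7.1],[40,0,0,3,0,0,7.1],[40,0,0,3,0,0,7.1],[40,0,0,3,0,0,7.1],[40,0,0,3,0,0,7.1],[40,0,0,3,0,0,7.1],[40,0,0,3,0,0,7.1],[40,0,0,3,0,0,3]]'; python3 -c "
from st import *
st([.4528,-.1198,.12],17.8)"
```

```text
clock: 2.1
position: [0.4263, -0.0681, 0.1588]
ee_rot: [0.006, 0.791, -0.612, -0.001]
ft_force: [-0.4, -0.3, -0.2]
finger_gap: 0.0405
t2.10 pos [ 0.4263 -0.0681  0.1588] F [-0.4 -0.3 -0.2] T [-0.02  0.01 -0.02] gap 40.5
q [ 0.22  0.13 -0.55  0.01 -0.9   0.03] tool z [-0.0085 -0.0075 -0.9999] jaw yaw -165.43
tool shift mm [ 56.5 -13.   39. ]
turn deg [ 0.59 -0.28 -3.23]
```

```bash
python3 -m handwheel '[[40,19,-4,13,0.3,-0.1,-1.5],[40,18,-4,12,0.2,-0.1,-1.0],[40,16,-4,12,0,0,0],[40,2,0,0,0,0,0],[40,0,0,0,0,0,0],[40,0,0,0,0,0,0],[40,0,0,0,0,0,0],[40,0,0,0,0,0,0]]'; python3 -c "
from st import *
st([.4528,-.1198,.08],17.8)"
```

```text
clock: 2.77
position: [0.4517, -0.1185, 0.12]
ee_rot: [0.001, 0.804, -0.594, -0.001]
ft_force: [1.0, -0.8, -0.4]
finger_gap: 0.0399
t2.77 pos [ 0.4517 -0.1185  0.12  ] F [ 1.  -0.8 -0.4] T [-0.03 -0.01  0.04] gap 39.9
q [ 0.09  0.24 -0.52  0.   -0.81  0.21] tool z [-3.1e-03 -6.0e-04 -1.0e+00] jaw yaw -162.88
tool shift mm [ 1.6 -0.8 40. ]
turn deg [ 0.18  0.02 -0.68]
```

```bash
python3 -m handwheel '[[40,1.5,-0.8,20,0.15,0,-0.7],[40,0,0,15,0,0,0],[40,0,0,4,0,0,0],[40,0,0,0,0,0,0],[40,0,0,0,0,0,0],[40,0,0,0,0,0,0],[40,0,0,0,0,0,0],[40,0,0,0,0,0,0]]'
python3 - <<'E'
from st import *
st([.4528,-.1198,.031],17.8)
p,d=vision.camera('scene'); cv2.imwrite('pics/s1.png',p[:,:,::-1]); crop('pics/s1.png','pics/s1c.png',280,190,400,300,5)
p,d=vision.camera('top'); cv2.imwrite('pics/t1.png',p[:,:,::-1]); crop('pics/t1.png','pics/t1c.png',290,180,410,280,5)
E
```

```text
clock: 3.43
position: [0.4561, -0.1169, 0.0863]
ee_rot: [-0.004, 0.81, -0.586, 0.005]
ft_force: [0.1, -0.5, 0.1]
finger_gap: 0.0398
t3.43 pos [ 0.4561 -0.1169  0.0863] F [ 0.1 -0.5  0.1] T [-0.03 -0.01  0.02] gap 39.8
q [ 0.1   0.29 -0.56  0.   -0.7   0.22] tool z [ 1.240e-02  6.000e-04 -9.999e-01] jaw yaw -161.81
tool shift mm [ 1.5  4.7 55.2]
turn deg [-0.68 -0.19  0.39]
```

View pics/s1c.png

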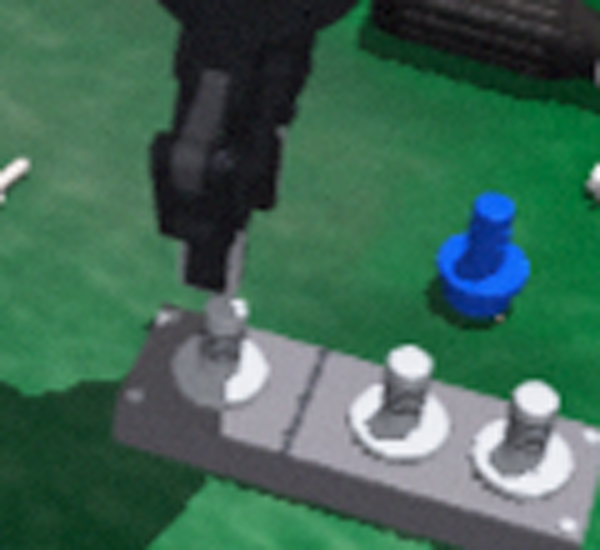

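View pics/t1c.png

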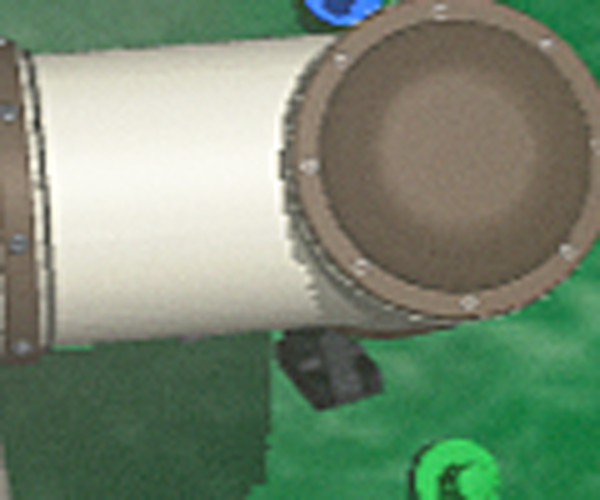

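```bash
python3 -m handwheel '[[40,1.5,4.7,0,-0.7,-0.2,0.4],[40,0,0,12,0,0,0],[40,0,0,12,0,0,0],[40,0,0,0,0,0,0],[40,0,0,0,0,0,0],[40,0,0,0,0,0,0],[40,0,0,0,0,0,0],[40,0,0,0,0,0,0]]'
python3 - <<'E'
from st import *
st([.4528,-.1198,.031],17.8)
E
```

```text
clock: 4.2
position: [0.4527, -0.121, 0.0641]
ee_rot: [-0.0, 0.807, -0.59, 0.0]
ft_force: [-0.3, -0.5, -0.2]
finger_gap: 0.0404
t4.20 pos [ 0.4527 -0.121   0.0641] F [-0.3 -0.5 -0.2] T [ 0.03 -0.09 -0.  ] gap 40.4
q [ 0.09  0.33 -0.58  0.   -0.66  0.22] tool z [ 1.e-03 -1.e-04 -1.e+00] jaw yaw -162.33
tool shift mm [-1.1 -0.4 33.1]
turn deg [-0.05 -0.03 -0.13]
```

```bash
python3 -m handwheel '[[40,-1.1,-0.4,4,0,0,0],[40,0,0,8,0,0,0],[40,0,0,8,0,0,0],[40,0,0,6,0,0,0],[40,0,0,4,0,0,0],[40,0,0,0,0,0,0],[40,0,0,0,0,0,0],[40,0,0,0,0,0,0]]'
python3 - <<'E'
from st import *
st([.4528,-.1198,.031],17.8)
p,d=vision.camera('scene'); cv2.imwrite('pics/s2.png',p[:,:,::-1]); crop('pics/s2.png','pics/s2c.png',280,190,400,300,5)
E
```

```text
clock: 4.87
position: [0.4528, -0.1196, 0.031]
ee_rot: [-0.0, 0.807, -0.59, 0.0]
ft_force: [0.9, 0.0, 0.7]
finger_gap: 0.0401
t4.87 pos [ 0.4528 -0.1196  0.031 ] F [0.9 0.  0.7] T [-0.06  0.04 -0.01] gap 40.1
q [ 0.09  0.39 -0.62  0.   -0.57  0.22] tool z [ 8.e-04 -2.e-04 -1.e+00] jaw yaw -162.32
tool shift mm [0.1 0.1 0. ]
turn deg [-0.04 -0.03 -0.12]
```

View pics/s2c.png

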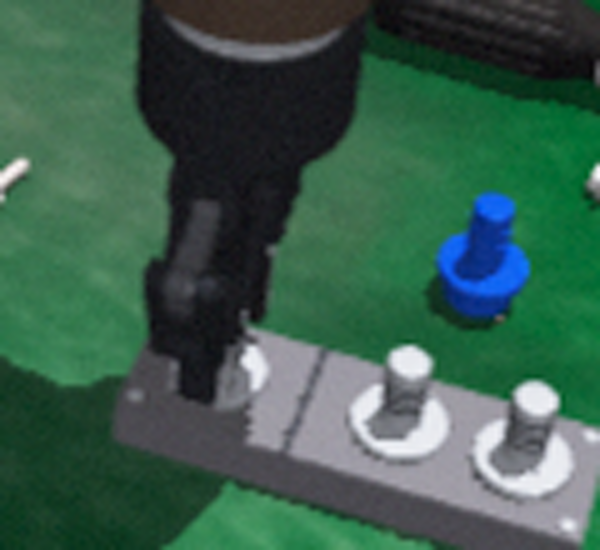

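```bash
python3 -m handwheel '[[0,0,0,0,0,0,0],[0,0,0,0,0,0,0],[0,0,0,0,0,0,0],[0,0,0,0,0,0,0],[0,0,0,0,0,0,0],[0,0,0,0,0,0,0],[0,0,0,0,0,0,0],[0,0,0,0,0,0,0]]'
python3 - <<'E'
from st import *
st([.4528,-.1198,.031],17.8)
p,d=vision.camera('scene'); cv2.imwrite('pics/s3.png',p[:,:,::-1]); crop('pics/s3.png','pics/s3c.png',300,230,360,290,10)
E
```

```text
clock: 5.58
position: [0.4529, -0.1196, 0.0317]
ee_rot: [-0.001, 0.807, -0.59, 0.001]
ft_force: [-0.6, 0.0, -0.7]
finger_gap: 0.0142
t5.58 pos [ 0.4529 -0.1196  0.0317] F [-0.6  0.  -0.7] T [ 0.    0.06 -0.03] gap 14.2
q [ 0.09  0.38 -0.62  0.   -0.57  0.22] tool z [ 2.3e-03  1.0e-04 -1.0e+00] jaw yaw -162.35
tool shift mm [0.2 0.2 0.7]
turn deg [-0.13 -0.03 -0.15]
```

View pics/s3c.png

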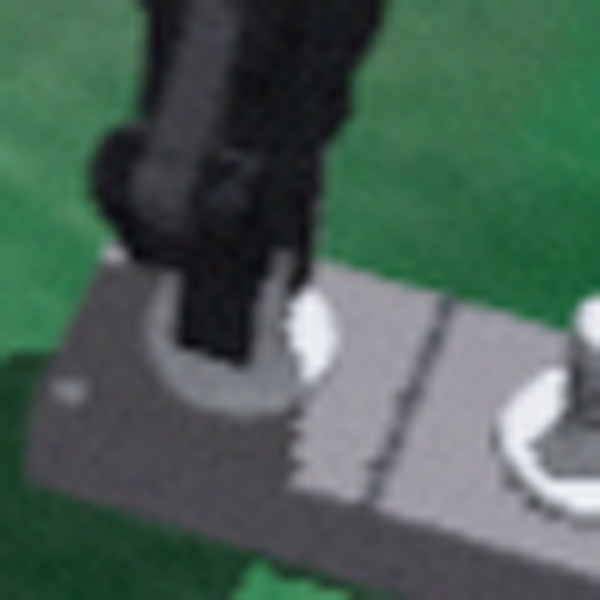

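```bash
python3 -m handwheel '[[0,0,0,-4,0,0,0],[0,0,0,-10,0,0,0],[0,0,0,-15,0,0,0],[0,0,0,-20,0,0,0],[0,0,0,-15,0,0,0],[0,0,0,-5,0,0,0],[0,0,0,0,0,0,0],[0,0,0,0,0,0,0]]'
python3 - <<'E'
from st import *
st([.4973,.1335,.1],10.5)
p,d=vision.camera('scene'); np.savez('s4.npz',p=p,d=d); cv2.imwrite('pics/s4.png',p[:,:,::-1]); crop('pics/s4.png','pics/s4c.png',290,190,370,290,6)
E
```

```text
clock: 6.3
position: [0.4515, -0.1196, 0.1036]
ee_rot: [0.0, 0.807, -0.59, -0.0]
ft_force: [-0.6, -0.1, -1.7]
finger_gap: 0.0139
t6.30 pos [ 0.4515 -0.1196  0.1036] F [-0.6 -0.1 -1.7] T [ 0.02 -0.    0.06] gap 13.9
q [ 0.09  0.26 -0.54 -0.   -0.77  0.22] tool z [-1.e-03  2.e-04 -1.e+00] jaw yaw -162.37
tool shift mm [-227.4 -120.3    3.6]
turn deg [0.05 0.03 7.13]
```

View pics/s4c.png

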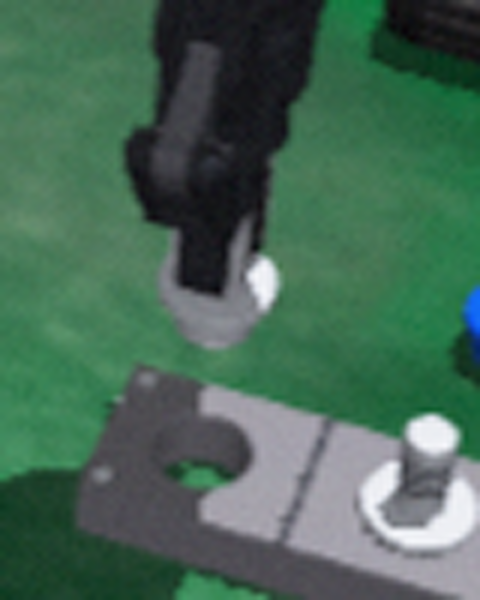

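```bash
python3 -m handwheel '[[0,-15,-8,0,0,0,1],[0,-30,-16,0,0,0,1],[0,-30,-16,0,0,0,1],[0,-30,-16,0,0,0,1],[0,-30,-16,0,0,0,1],[0,-30,-16,0,0,0,1],[0,-25,-14,0,0,0,1],[0,-10,-4,0,0,0,0]]'
python3 - <<'E'
from st import *
st([.4973,.1335,.065],10.5)
E
```

```text
clock: 7.02
position: [0.5022, 0.1055, 0.0938]
ee_rot: [0.007, 0.765, -0.645, -0.005]
ft_force: [0.1, -0.0, -0.5]
finger_gap: 0.0146
t7.02 pos [0.5022 0.1055 0.0938] F [ 0.1 -0.  -0.5] T [ 0.   -0.07  0.05] gap 14.6
q [ 0.52  0.35 -0.43 -0.01 -0.8  -0.35] tool z [-0.018  -0.0045 -0.9998] jaw yaw -170.26
tool shift mm [-28.5  -0.4  28.8]
turn deg [ 1.06 -0.07 -0.76]
```

```bash
python3 -m handwheel '[[0,-10,0,4,0.6,0,-0.4],[0,-10,0,6,0.4,0,-0.3],[0,-7,0,8,0,0,0],[0,-1,0,5,0,0,0],[0,0,0,2,0,0,0],[0,0,0,0,0,0,0],[0,0,0,0,0,0,0],[0,0,0,0,0,0,0]]'
python3 - <<'E'
from st import *
st([.4973,.1335,.065],10.5)
E
```

```text
clock: 7.68
position: [0.4937, 0.1332, 0.0611]
ee_rot: [0.006, 0.769, -0.639, -0.002]
ft_force: [-0.4, -0.2, -0.9]
finger_gap: 0.0143
t7.68 pos [0.4937 0.1332 0.0611] F [-0.4 -0.2 -0.9] T [-0.02 -0.05 -0.02] gap 14.3
q [ 0.58  0.4  -0.48  0.   -0.71 -0.4 ] tool z [-0.011  -0.0077 -0.9999] jaw yaw -169.47
tool shift mm [ 0.4 -3.6 -4. ]
turn deg [ 0.7  -0.32  0.03]
```

```bash
python3 -m handwheel '[[0,0.4,-3.6,-4,0.7,-0.3,0],[0,0,0,0,0,0,0],[0,0,0,0,0,0,0],[0,0,0,0,0,0,0],[0,0,0,0,0,0,0],[0,0,0,0,0,0,0],[0,0,0,0,0,0,0],[0,0,0,0,0,0,0]]'
python3 - <<'E'
from st import *
st([.4973,.1335,.065],10.5)
p,d=vision.camera('scene'); np.savez('s5.npz',p=p,d=d); cv2.imwrite('pics/s5.png',p[:,:,::-1]); crop('pics/s5.png','pics/s5c.png',165,135,275,225,7)
E
```

```text
clock: 8.35
position: [0.4989, 0.1324, 0.0674]
ee_rot: [-0.002, 0.768, -0.64, 0.001]
ft_force: [0.3, 0.6, -1.4]
finger_gap: 0.0142
t8.35 pos [0.4989 0.1324 0.0674] F [ 0.3  0.6 -1.4] T [ 0.03  0.05 -0.04] gap 14.2
q [ 0.57  0.39 -0.47  0.   -0.71 -0.39] tool z [ 0.0047  0.0025 -1.    ] jaw yaw -169.62
tool shift mm [-1.4  1.4  2.4]
turn deg [-0.29  0.09 -0.12]
```

View pics/s5c.png

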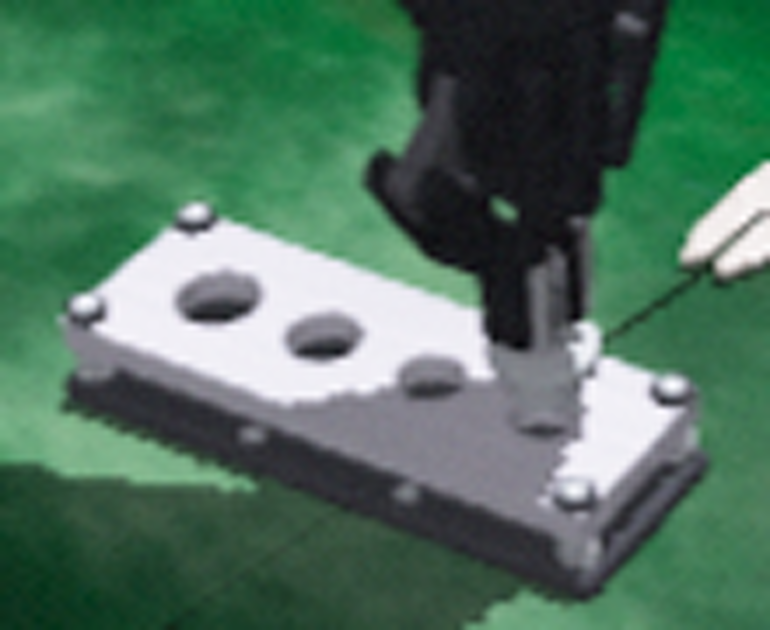

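```bash
cat > ov.py <<'E'
from st import *
def ov(npz,out,pos,q,x0,y0,x1,y1,s,off=(0,0),dia=24.8,bores=True,h=23.7,b=(0,0)):
    img=np.load(npz)['p'][:,:,::-1]; im=cv2.resize(img[y0:y1,x0:x1],None,fx=s,fy=s,interpolation=cv2.INTER_CUBIC)
    M=quat(q)
    def pix(X): 
        u=proj('scene',X); return ((u-[x0,y0]+.5)*s-.5)
    def circle(c,ax,d,col):
        t=np.linspace(0,2*np.pi,60)
        P=np.array([pix(c+d/2e3*(np.cos(a)*ax[0]+np.sin(a)*ax[1])) for a in t]); cv2.polylines(im,[np.round(P).astype(int)],True,col,1)
    B=M.as_matrix(); ax=(B[:,0],B[:,1])
    for zz,d,col in((0,dia,(0,0,255)),(14,36,(0,255,255)),(19,36,(0,255,0))):
        circle(np.asarray(pos)+M.apply(np.array([off[0],off[1],h-zz])*1e-3)+np.array([b[0],b[1],0])*1e-3,ax,d,col)
    if bores:
        for c,d in(((.4973,.1335),20),((.4897,.1748),23),((.482,.2161),26),((.4743,.2574),29)):
            circle(np.array([c[0]+b[0]*1e-3,c[1]+b[1]*1e-3,.034]),(np.eye(3)[0],np.eye(3)[1]),d,(255,0,0))
    cv2.imwrite(out,im)
E
python3 - <<'E'
from ov import *
ov('s4.npz','pics/o4.png',[.4515,-.1196,.1036],[0,.807,-.59,0],295,215,355,265,12,bores=False)
ov('s5.npz','pics/o5.png',[.4989,.1324,.0674],[-.002,.768,-.64,.001],205,165,270,215,12)
E
```

```text
(no output)
```

View pics/o4.png

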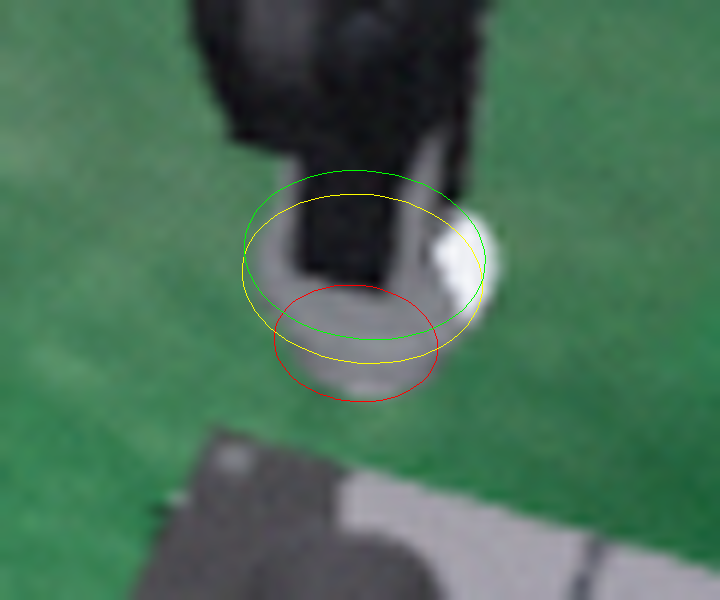

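View pics/o5.png

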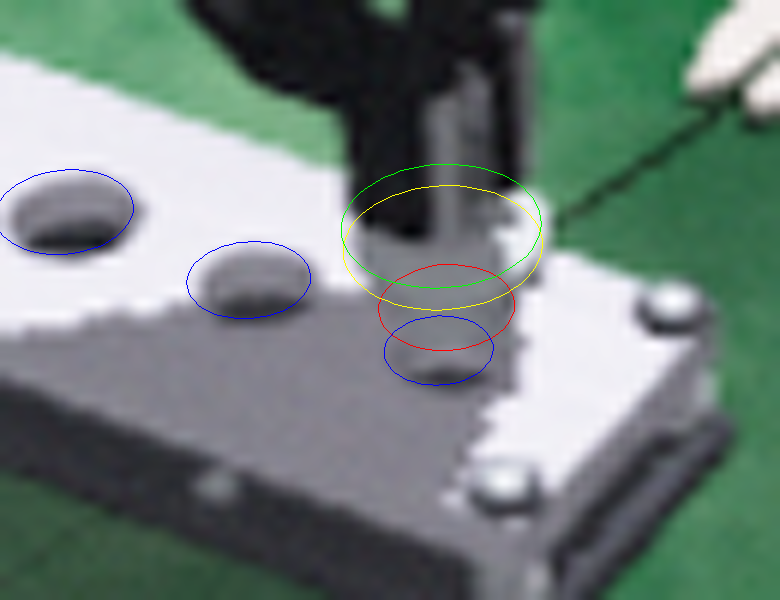

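Run:
```python
from ov import *
for n,o,a in(('s4','o4',dict(pos=[.4515,-.1196,.1036],q=[0,.807,-.59,0],x0=295,y0=215,x1=355,y1=265,s=12,bores=False,b=(-.2,-2.0))),('s5','o5',dict(pos=[.4989,.1324,.0674],q=[-.002,.768,-.64,.001],x0=215,y0=165,x1=265,y1=205,s=15,b=(-.4,-2.8)))):
    z=np.load(n+'.npz'); p=z['p']; L=cv2.createCLAHE(6,(12,12)); 
    q=np.stack([L.apply(np.ascontiguousarray(p[:,:,i])) for i in range(3)],-1); np.savez('tmp.npz',p=q)
    ov('tmp.npz','pics/%sb.png'%o,**a)
```

```text
(no output)
```

View pics/o4b.png

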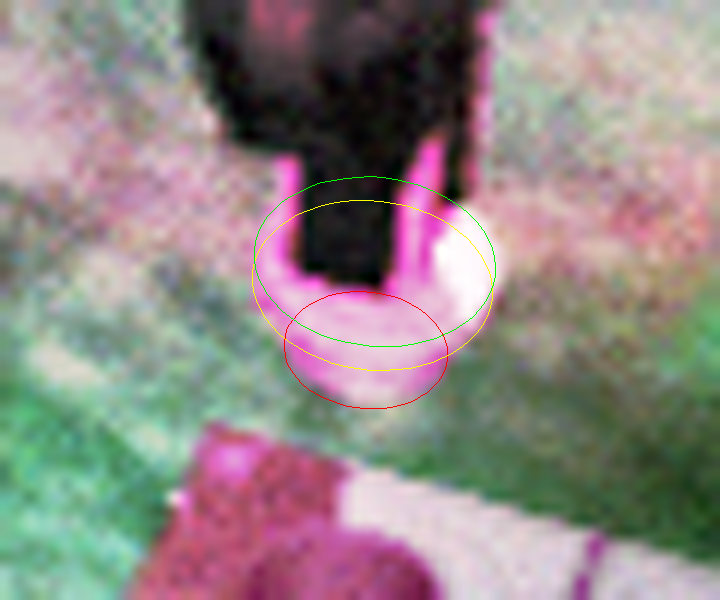

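View pics/o5b.png

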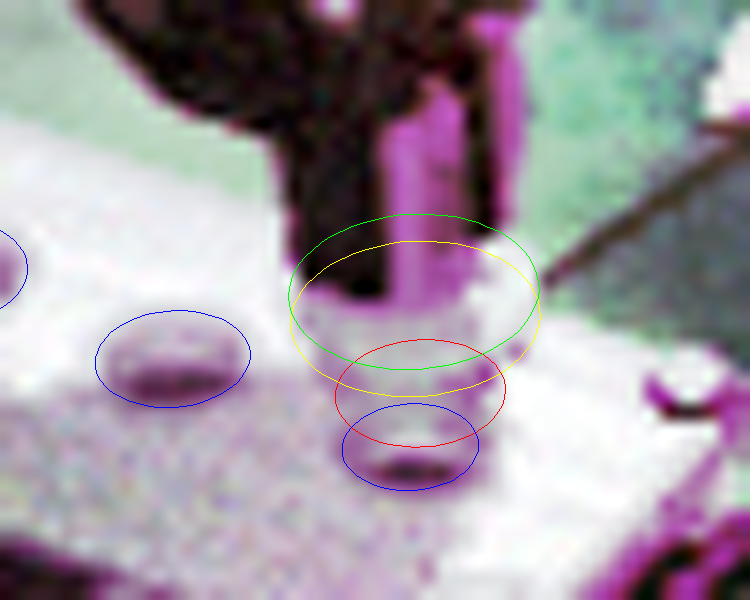

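```bash
python3 -m handwheel '[[0,-1.1,1.1,3,-0.2,0,0],[0,0,0,2,0,0,0],[0,0,0,0,0,0,0],[0,0,0,0,0,0,0],[0,0,0,0,0,0,0],[0,0,0,0,0,0,0],[0,0,0,0,0,0,0],[0,0,0,0,0,0,0]]'
python3 - <<'E'
from st import *
st([.4973,.1335,.0577],10.5)
E
```

```text
clock: 9.07
position: [0.4973, 0.1335, 0.0614]
ee_rot: [-0.0, 0.768, -0.64, -0.0]
ft_force: [0.9, -0.7, -1.7]
finger_gap: 0.014
t9.07 pos [0.4973 0.1335 0.0614] F [ 0.9 -0.7 -1.7] T [-0.04 -0.03 -0.02] gap 14.0
q [ 0.58  0.4  -0.47 -0.   -0.7  -0.39] tool z [-0.      0.0013 -1.    ] jaw yaw -169.59
tool shift mm [ 0.1 -0.   3.7]
turn deg [-0.01  0.07 -0.09]
```

```bash
python3 -m handwheel '[[0,0,0,0.5,0,0,0],[0,0,0,0.5,0,0,0],[0,0,0,0.5,0,0,0],[0,0,0,0.5,0,0,0],[0,0,0,0.3,0,0,0],[0,0,0,0,0,0,0],[0,0,0,0,0,0,0],[0,0,0,0,0,0,0]]'
python3 - <<'E'
from st import *
st([.4973,.1335,.0577],10.5)
E
```

```text
clock: 9.73
position: [0.4974, 0.1335, 0.0589]
ee_rot: [-0.001, 0.768, -0.64, -0.0]
ft_force: [0.2, -0.2, -0.9]
finger_gap: 0.0139
t9.73 pos [0.4974 0.1335 0.0589] F [ 0.2 -0.2 -0.9] T [-0.03  0.06  0.02] gap 13.9
q [ 0.58  0.4  -0.48 -0.   -0.69 -0.39] tool z [ 3.0e-04  1.4e-03 -1.0e+00] jaw yaw -169.60
tool shift mm [0.  0.1 1.2]
turn deg [-0.03  0.08 -0.1 ]
```

```bash
python3 -m handwheel '[[0,0,0,0.4,0,0,0],[0,0,0,0.4,0,0,0],[0,0,0,0.4,0,0,0],[0,0,0,0.3,0,0,0],[0,0,0,0.3,0,0,0],[0,0,0,0.3,0,0,0],[0,0,0,0,0,0,0],[0,0,0,0,0,0,0]]'
python3 - <<'E'
from st import *
st([.4973,.1335,.0577],10.5)
E
```

```text
clock: 10.4
position: [0.4975, 0.1336, 0.0577]
ee_rot: [-0.001, 0.768, -0.64, -0.0]
ft_force: [-0.8, 0.3, 0.0]
finger_gap: 0.0139
t10.40 pos [0.4975 0.1336 0.0577] F [-0.8  0.3  0. ] T [0.01 0.12 0.  ] gap 13.9
q [ 0.58  0.4  -0.48 -0.   -0.69 -0.39] tool z [ 9.0e-04  1.6e-03 -1.0e+00] jaw yaw -169.57
tool shift mm [0.1 0.2 0. ]
turn deg [-0.07  0.08 -0.07]
```

```bash
python3 -m handwheel '[[0,0,0,0.5,0,0,0],[0,0,0,0.5,0,0,0],[0,0,0,0.5,0,0,0],[0,0,0,0.5,0,0,0],[0,0,0,0.5,0,0,0],[0,0,0,0.5,0,0,0],[0,0,0,0.5,0,0,0],[0,0,0,0.5,0,0,0]]'
python3 - <<'E'
from st import *
st([.4973,.1335,.0577],10.5)
E
```

```text
clock: 11.07
position: [0.4975, 0.1336, 0.0576]
ee_rot: [-0.001, 0.769, -0.639, 0.0]
ft_force: [-2.0, 0.5, 4.7]
finger_gap: 0.0138
t11.07 pos [0.4975 0.1336 0.0576] F [-2.   0.5  4.7] T [ 0.01  0.72 -0.01] gap 13.8
q [ 0.58  0.4  -0.48  0.   -0.69 -0.39] tool z [ 1.4e-03  6.0e-04 -1.0e+00] jaw yaw -169.47
tool shift mm [ 0.1  0.2 -0.1]
turn deg [-0.08  0.02  0.03]
```

```bash
python3 -m handwheel '[[0,-0.1,0,0.7,0,0,0],[0,-0.1,0,0.9,0,0,0],[0,0,0,1.0,0,0,0],[0,0,0,1.0,0,0,0],[0,0,0,1.0,0,0,0],[0,0,0,1.0,0,0,0],[0,0,0,1.0,0,0,0],[0,0,0,1.0,0,0,0]]'
python3 - <<'E'
from st import *
st([.4973,.1335,.0577],10.5)
E
```

```text
clock: 11.73
position: [0.4975, 0.1336, 0.0575]
ee_rot: [-0.001, 0.77, -0.638, 0.001]
ft_force: [-3.7, 0.1, 7.9]
finger_gap: 0.0143
t11.73 pos [0.4975 0.1336 0.0575] F [-3.7  0.1  7.9] T [ 0.02  1.14 -0.04] gap 14.3
q [ 0.58  0.4  -0.48  0.   -0.69 -0.4 ] tool z [ 2.7e-03 -9.0e-04 -1.0e+00] jaw yaw -169.35
tool shift mm [ 0.1  0.2 -0.2]
turn deg [-0.14 -0.08  0.15]
```

```bash
python3 -m handwheel '[[0,0,0.5,0,0,0,0],[0,0,0.4,0,0,0,0],[0,0,0.3,0,0,0,0],[0,0,0,0.3,0,0,0],[0,0,0,0.5,0,0,0],[0,0,0,0.5,0,0,0],[0,0,0,0.5,0,0,0],[0,0,0,0.5,0,0,0]]'
python3 - <<'E'
from st import *
st([.4973,.1335,.0577],10.5)
E
```

```text
clock: 12.4
position: [0.497, 0.1337, 0.0576]
ee_rot: [-0.001, 0.77, -0.638, 0.002]
ft_force: [-0.9, 1.0, 5.8]
finger_gap: 0.0143
t12.40 pos [0.497  0.1337 0.0576] F [-0.9  1.   5.8] T [-0.04  0.7  -0.04] gap 14.3
q [ 0.58  0.4  -0.48  0.01 -0.68 -0.4 ] tool z [ 0.0042 -0.001  -1.    ] jaw yaw -169.27
tool shift mm [ 0.3 -0.3 -0.1]
turn deg [-0.23 -0.1   0.23]
```

```bash
python3 -m handwheel '[[0,0,0.1,0.7,-0.1,0,0],[0,0,0.1,0.9,-0.1,0,0],[0,0,0,1.2,0,0,0],[0,0,0,1.4,0,0,0],[0,0,0,1.4,0,0,0],[0,0,0,1.4,0,0,0],[0,0,0,1.4,0,0,0],[0,0,0,1.4,0,0,0]]'
python3 - <<'E'
from st import *
st([.4973,.1335,.0577],10.5)
p,d=vision.camera('scene'); np.savez('s6.npz',p=p,d=d); cv2.imwrite('pics/s6.png',p[:,:,::-1]); crop('pics/s6.png','pics/s6c.png',165,135,275,225,7)
st()
E
```

```text
clock: 13.07
position: [0.4971, 0.1337, 0.057]
ee_rot: [0.001, 0.771, -0.637, 0.002]
ft_force: [-4.8, 0.3, 12.5]
finger_gap: 0.014
t13.07 pos [0.4971 0.1337 0.057 ] F [-4.8  0.3 12.5] T [ 0.05  1.44 -0.08] gap 14.0
q [ 0.58  0.4  -0.48  0.01 -0.69 -0.4 ] tool z [ 0.0014 -0.0043 -1.    ] jaw yaw -169.09
tool shift mm [ 0.3 -0.2 -0.7]
turn deg [-0.03 -0.26  0.41]
t13.12 pos [0.4971 0.1337 0.057 ] F [-4.7 -0.3 12. ] T [-0.05  1.44 -0.07] gap 14.0
q [ 0.58  0.4  -0.48  0.01 -0.69 -0.4 ] tool z [ 0.0015 -0.0043 -1.    ] jaw yaw -169.09
```

View pics/s6c.png

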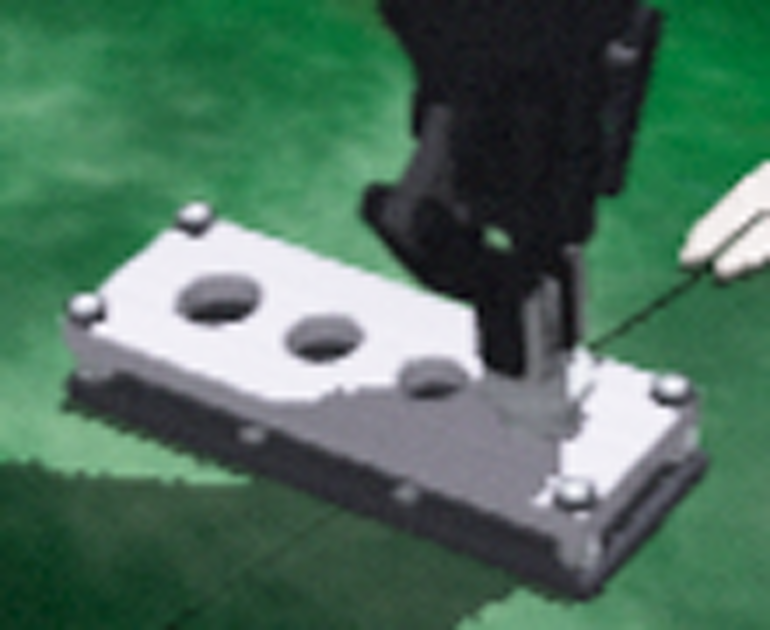

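```bash
python3 -m handwheel '[[0,0,0.2,1.5,0,0,0],[0,0,0.3,1.6,0,0,0],[0,0,0.3,1.7,0,0,0],[0,0,0.3,1.7,0,0,0],[0,0,0.3,1.7,0,0,0],[0,0,0.3,1.7,0,0,0],[0,0,0.3,1.7,0,0,0],[0,0,0.3,1.7,0,0,0]]'
python3 - <<'E'
from st import *
st([.4973,.1335,.0577],10.5)
E
```

```text
clock: 13.78
position: [0.497, 0.1337, 0.0568]
ee_rot: [-0.0, 0.772, -0.635, 0.005]
ft_force: [-3.7, -0.3, 13.8]
finger_gap: 0.0143
t13.78 pos [0.497  0.1337 0.0568] F [-3.7 -0.3 13.8] T [-0.09  1.41 -0.07] gap 14.3
q [ 0.58  0.4  -0.49  0.01 -0.68 -0.4 ] tool z [ 0.0075 -0.0055 -1.    ] jaw yaw -168.85
tool shift mm [ 0.3 -0.3 -0.9]
turn deg [-0.36 -0.39  0.65]
```

```bash
python3 -m handwheel '[[0,0,0,-3,-0.2,-0.2,0.3],[0,0,0,-4,-0.1,-0.1,0.2],[0,0,0,-1,0,0,0],[0,-10,0,0,0,0,0],[0,-14,0,0,0,0,0],[0,-9,0,0,0,0,0],[0,-3,0,0,0,0,0],[0,0,0,0,0,0,0]]'
python3 - <<'E'
from st import *
st([.4897,.1748,.062],10.5)
E
```

```text
clock: 14.45
position: [0.4894, 0.1718, 0.0636]
ee_rot: [0.001, 0.769, -0.639, 0.0]
ft_force: [-0.5, -0.6, -0.8]
finger_gap: 0.0142
t14.45 pos [0.4894 0.1718 0.0636] F [-0.5 -0.6 -0.8] T [-0.01 -0.03  0.01] gap 14.2
q [ 0.65  0.4  -0.46  0.   -0.71 -0.47] tool z [-3.0e-04 -1.5e-03 -1.0e+00] jaw yaw -169.47
tool shift mm [-2.9 -0.8  1.6]
turn deg [ 0.03 -0.08  0.03]
```

```bash
python3 -m handwheel '[[0,-2.3,-0.5,0,0,0,0],[0,0,0,0,0,0,0],[0,0,0,0,0,0,0],[0,0,0,0,0,0,0],[0,0,0,0,0,0,0],[0,0,0,0,0,0,0],[0,0,0,0,0,0,0],[0,0,0,0,0,0,0]]'
python3 - <<'E'
from st import *
st([.4897,.1748,.062],10.5)
p,d=vision.camera('scene'); np.savez('s7.npz',p=p,d=d)
from ov import ov
from workcell import robot
s=robot.sense()
np.savez('s7s.npz',pos=s['position'],q=s['ee_rot'])
for dia in (21.8,27.8): ov('s7.npz','pics/o7_%d.png'%dia,s['position'],s['ee_rot'],190,155,245,200,14,b=(-.4,-2.8),dia=dia)
E
```

```text
clock: 15.12
position: [0.4889, 0.1732, 0.0627]
ee_rot: [0.002, 0.769, -0.64, 0.0]
ft_force: [0.7, 0.1, -1.2]
finger_gap: 0.014
t15.12 pos [0.4889 0.1732 0.0627] F [ 0.7  0.1 -1.2] T [-0.03 -0.03 -0.01] gap 14.0
q [ 0.65  0.4  -0.46  0.   -0.71 -0.47] tool z [-0.0023 -0.0029 -1.    ] jaw yaw -169.53
tool shift mm [-1.4 -1.1  0.7]
turn deg [ 0.16 -0.14 -0.03]
```

View pics/o7_21.png

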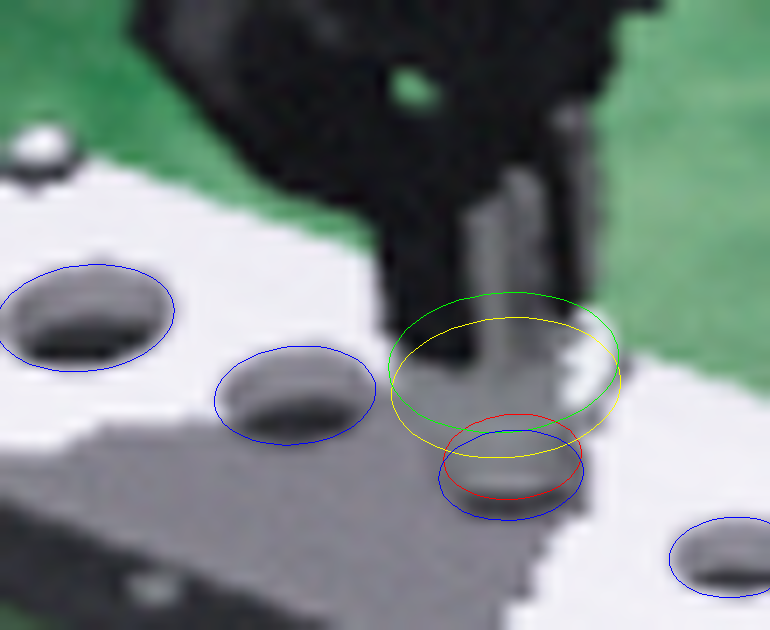

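View pics/o7_27.png

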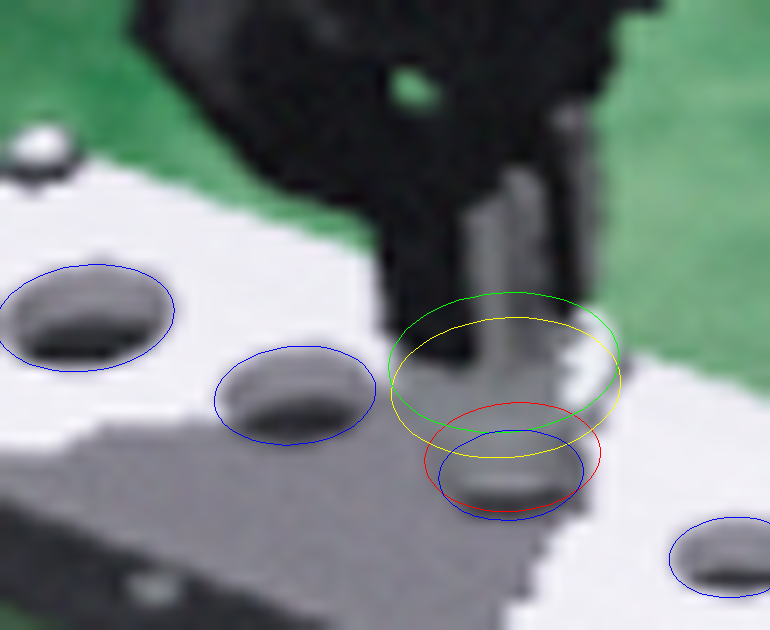

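Run:
```python
import cv2,numpy as np
p=np.load('s7.npz')['p'][:,:,::-1]
g=p[160:200,205:245].astype(float); g=np.clip((g-40)*1.8,0,255).astype(np.uint8)
cv2.imwrite('pics/s7z.png',cv2.resize(g,None,fx=15,fy=15,interpolation=cv2.INTER_CUBIC))
d=np.load('s7.npz')['d']; 
from h import *
C=cloud('scene',d)
for u in (224,226,228): print(u,[(v,*(C[v,u]*1e3).round(0)) for v in range(178,196)])
```

```text
224 [(178, np.float64(477.0), np.float64(162.0), np.float64(75.0)), (179, np.float64(477.0), np.float64(163.0), np.float64(72.0)), (180, np.float64(476.0), np.float64(161.0), np.float64(71.0)), (181, np.float64(477.0), np.float64(163.0), np.float64(67.0)), (182, np.float64(477.0), np.float64(163.0), np.float64(64.0)), (183, np.float64(479.0), np.float64(165.0), np.float64(59.0)), (184, np.float64(475.0), np.float64(162.0), np.float64(60.0)), (185, np.float64(475.0), np.float64(162.0), np.float64(58.0)), (186, np.float64(476.0), np.float64(163.0), np.float64(54.0)), (187, np.float64(478.0), np.float64(166.0), np.float64(48.0)), (188, np.float64(477.0), np.float64(165.0), np.float64(47.0)), (189, np.float64(479.0), np.float64(167.0), np.float64(41.0)), (190, np.float64(503.0), np.float64(195.0), np.float64(9.0)), (191, np.float64(499.0), np.float64(190.0), np.float64(11.0)), (192, np.float64(476.0), np.float64(165.0), np.float64(36.0)), (193, np.float64(474.0), np.float64(163.0), np.float64(35.0)), (194, np.float64(472.0), np.float64(161.0), np.float64(34.0)), (195, np.float64(469.0), 
[... 1615 characters left out ...]
58.0)), (185, np.float64(483.0), np.float64(157.0), np.float64(55.0)), (186, np.float64(485.0), np.float64(160.0), np.float64(50.0)), (187, np.float64(485.0), np.float64(161.0), np.float64(46.0)), (188, np.float64(487.0), np.float64(163.0), np.float64(41.0)), (189, np.float64(486.0), np.float64(162.0), np.float64(40.0)), (190, np.float64(508.0), np.float64(186.0), np.float64(10.0)), (191, np.float64(485.0), np.float64(161.0), np.float64(35.0)), (192, np.float64(482.0), np.float64(159.0), np.float64(35.0)), (193, np.float64(479.0), np.float64(156.0), np.float64(36.0)), (194, np.float64(479.0), np.float64(155.0), np.float64(33.0)), (195, np.float64(476.0), np.float64(153.0), np.float64(34.0))]
```

View pics/s7z.png

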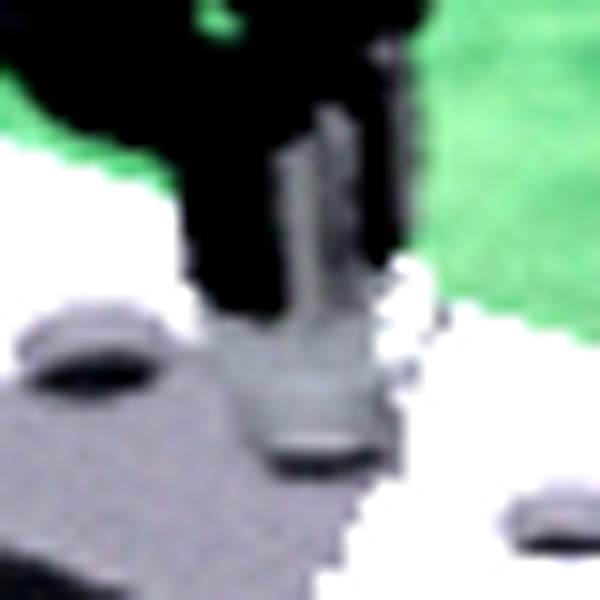

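```bash
python3 -m handwheel '[[0,-1.5,-1.0,0,0.15,-0.1,0],[0,0,0,0,0,0,0],[0,0,0,0.5,0,0,0],[0,0,0,0.5,0,0,0],[0,0,0,0.5,0,0,0],[0,0,0,0,0,0,0],[0,0,0,0,0,0,0],[0,0,0,0,0,0,0]]'
python3 - <<'E'
from st import *
st([.4897,.1748,.0577],10.5)
E
```

```text
clock: 15.83
position: [0.4897, 0.175, 0.0611]
ee_rot: [0.0, 0.769, -0.64, 0.0]
ft_force: [-0.1, -0.2, -1.6]
finger_gap: 0.014
t15.83 pos [0.4897 0.175  0.0611] F [-0.1 -0.2 -1.6] T [-0.06 -0.04 -0.01] gap 14.0
q [ 0.66  0.4  -0.46  0.   -0.7  -0.47] tool z [ 3.e-04 -3.e-04 -1.e+00] jaw yaw -169.53
tool shift mm [0.2 0.  3.4]
turn deg [-0.01 -0.02 -0.03]
```

```bash
python3 -m handwheel '[[0,0,0,0.6,0,0,0],[0,0,0,0.6,0,0,0],[0,0,0,0.6,0,0,0],[0,0,0,0.6,0,0,0],[0,0,0,0.6,0,0,0],[0,0,0,0.6,0,0,0],[0,0,0,0.6,0,0,0],[0,0,0,0.6,0,0,0]]'
python3 - <<'E'
from st import *
st([.4897,.1748,.0577],10.5)
E
```

```text
clock: 16.5
position: [0.4899, 0.175, 0.0576]
ee_rot: [0.0, 0.769, -0.639, 0.001]
ft_force: [-3.2, -0.3, 6.2]
finger_gap: 0.0139
t16.50 pos [0.4899 0.175  0.0576] F [-3.2 -0.3  6.2] T [ 0.01  0.69 -0.02] gap 13.9
q [ 0.66  0.41 -0.47  0.   -0.7  -0.47] tool z [ 7.e-04 -9.e-04 -1.e+00] jaw yaw -169.48
tool shift mm [ 0.1  0.2 -0.1]
turn deg [-0.03 -0.06  0.02]
```

```bash
python3 -m handwheel '[[0,0,0.5,0.3,0,0,0],[0,0,0.5,0.3,0,0,0],[0,0,0.5,0.3,0,0,0],[0,0,0.5,0.3,0,0,0],[0,0,0,0.4,0,0,0],[0,0,0,0.5,0,0,0],[0,0,0,0.5,0,0,0],[0,0,0,0.5,0,0,0]]'
python3 - <<'E'
from st import *
st([.4897,.1748,.0577],10.5)
E
```

```text
clock: 17.17
position: [0.4897, 0.175, 0.0575]
ee_rot: [-0.002, 0.77, -0.639, 0.002]
ft_force: [-0.9, -0.6, 5.2]
finger_gap: 0.0144
t17.17 pos [0.4897 0.175  0.0575] F [-0.9 -0.6  5.2] T [-0.25  0.44  0.01] gap 14.4
q [ 0.66  0.41 -0.47  0.   -0.69 -0.48] tool z [ 5.2e-03  3.0e-04 -1.0e+00] jaw yaw -169.38
tool shift mm [ 0.2  0.  -0.2]
turn deg [-0.3  -0.04  0.12]
```

```bash
python3 -m handwheel '[[0,0,0.3,0.8,-0.2,0,0],[0,0,0.3,1.1,0,0,0],[0,0,0.4,1.4,0,0,0],[0,0,0.4,1.7,0,0,0],[0,0,0.4,1.7,0,0,0],[0,0,0.4,1.7,0,0,0],[0,0,0.4,1.7,0,0,0],[0,0,0.4,1.7,0,0,0]]'
python3 - <<'E'
from st import *
st([.4897,.1748,.0577],10.5)
E
```

```text
clock: 17.83
position: [0.4897, 0.175, 0.0566]
ee_rot: [-0.003, 0.771, -0.636, 0.004]
ft_force: [-3.2, -1.7, 12.9]
finger_gap: 0.0141
t17.83 pos [0.4897 0.175  0.0566] F [-3.2 -1.7 12.9] T [-0.48  1.01  0.  ] gap 14.1
q [ 0.66  0.41 -0.48  0.01 -0.68 -0.48] tool z [ 9.4e-03 -4.0e-04 -1.0e+00] jaw yaw -169.05
tool shift mm [ 0.2  0.1 -1.1]
turn deg [-0.53 -0.12  0.44]
```

Run:
```python
from ov import *
p=np.load('s4.npz')['p'].astype(float)
sat=p[:,:,1]-p[:,:,0]   # green minus red
for v in range(236,251):
    print(v,' '.join('%3d'%x for x in sat[v,312:342]))
pos=np.array([.4515,-.1196,.1036]);M=quat([0,.807,-.59,0]).as_matrix()
for zz in(0,7,14):
  c=pos+M@np.array([0,0,(23.7-zz)*1e-3])+[-.0002,-.002,0]
  t=np.linspace(0,2*np.pi,90)
  for d in(21.8,24.8,27.8,36):
    P=np.array([proj('scene',c+d/2e3*(np.cos(a)*M[:,0]+np.sin(a)*M[:,1])) for a in t]); print(zz,d,P.min(0).round(2),P.max(0).round(2))
crop('pics/s4.png','pics/s4z.png',310,225,345,255,20)
```

```text
236  46  47  46  41  17   1   0   0  -2   1   2   2   1   1   4   0   3   1   0   4   1   2   2   9  33  47  45  47  47  48
237  51  46  46  43  18   5   3   4   0   0   2   1  -1   4   1   3   0  -2   2   0   2   2   2   6  28  47  52  51  48  48
238  56  55  53  53  24   4   0   2   0  -1   1  -1   0  -1  -3  -2   2  -2   0   4   4   3   2   8  38  53  51  53  52  53
239  57  56  57  58  26   2   2   6   5   6   1   4   1  -1   2   1   0   2   2   5   2   3   2  11  42  55  52  51  51  55
240  57  58  55  52  35  10   2   6   3   3   6   2   0   3   2   3   5   0   5   1   2   3   5  14  43  52  54  55  53  55
241  59  60  56  58  55  32  11   5   3   2   6   0   0   3  -1   2   1   2   2   3   1   2  10  35  53  51  54  51  53  56
242  57  59  57  61  58  52  33   9   2   0   1   3   3   3   5   3   2  -1   3   2   3  12  32  49  56  58  57  51  55  55
243  62  58  60  60  59  63  43  17   4   3   4   4   4   3   6   3   2   3   3   2   9  38  53  54  57  54  53  52  55  52
244  61  63  61  59  62  60  56  26   2   5   3   4   5   2   3   2   2   2   3   8  33  57  58  56  59  57 
[... 521 characters left out ...]
62  62  61  59  58  61  63  61  57  58  60  58  56  57  54  57  56  59  61  58  62  60  56  59  54  56  57  59  58
250  43  36  53  58  58  56  58  61  62  63  58  59  59  54  54  54  56  58  62  59  60  58  59  59  58  56  54  57  56  57
0 21.8 [318.99 239.39] [330.99 247.97]
0 24.8 [318.16 238.81] [331.82 248.57]
0 27.8 [317.34 238.23] [332.65 249.17]
0 36 [315.09 236.66] [334.91 250.83]
7 21.8 [319.23 236.68] [331.3  245.25]
7 24.8 [318.4 236.1] [332.13 245.85]
7 27.8 [317.57 235.52] [332.96 246.46]
7 36 [315.3  233.96] [335.24 248.12]
14 21.8 [319.47 233.94] [331.6 242.5]
14 24.8 [318.63 233.36] [332.44 243.11]
14 27.8 [317.8  232.78] [333.28 243.71]
14 36 [315.52 231.22] [335.57 245.37]
```

View pics/s4z.png

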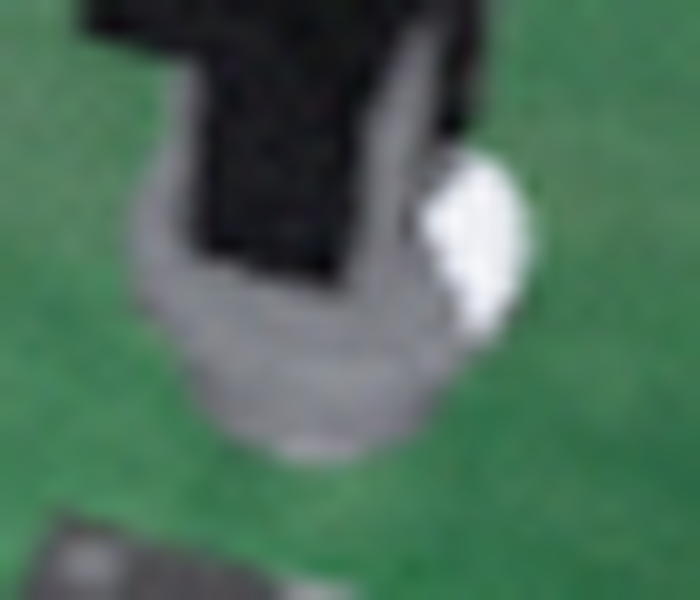

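```bash
python3 -m handwheel '[[0,0,0.3,1.7,-0.3,0,0],[0,0,0.3,1.8,-0.2,0,0],[0,0,0.3,1.8,0,0,0],[0,0,0.3,1.8,0,0,0],[0,0,0.3,1.8,0,0,0],[0,0,0.3,1.8,0,0,0],[0,0,0.3,1.8,0,0,0],[0,0,0.3,1.8,0,0,0]]'
python3 - <<'E'
from st import *
st([.4897,.1748,.0577],10.5)
E
```

```text
clock: 18.5
position: [0.4898, 0.175, 0.0565]
ee_rot: [-0.002, 0.773, -0.634, 0.004]
ft_force: [-4.5, -1.9, 14.1]
finger_gap: 0.0138
t18.50 pos [0.4898 0.175  0.0565] F [-4.5 -1.9 14.1] T [-0.46  1.07 -0.02] gap 13.8
q [ 0.66  0.41 -0.48  0.01 -0.68 -0.47] tool z [ 0.0087 -0.0019 -1.    ] jaw yaw -168.72
tool shift mm [ 0.2  0.1 -1.2]
turn deg [-0.47 -0.2   0.77]
```

```bash
python3 -m handwheel '[[0,0,0,-3,-0.3,-0.2,0.4],[0,0,0,-3,-0.1,0,0.3],[0,0,0,0,0,0,0],[0,-10,0,0,0,0,0],[0,-14,0,0,0,0,0],[0,-11,0,0,0,0,0],[0,-4,0,0,0,0,0],[0,0,0,0,0,0,0]]'
python3 - <<'E'
from st import *
st([.482,.2161,.062],10.5)
E
```

```text
clock: 19.17
position: [0.4801, 0.2161, 0.0603]
ee_rot: [0.001, 0.768, -0.64, -0.001]
ft_force: [-0.2, -0.5, -1.0]
finger_gap: 0.0145
t19.17 pos [0.4801 0.2161 0.0603] F [-0.2 -0.5 -1. ] T [0.03 0.02 0.01] gap 14.5
q [ 0.73  0.41 -0.44 -0.   -0.71 -0.55] tool z [-3.1e-03 -8.0e-04 -1.0e+00] jaw yaw -169.59
tool shift mm [ 0.3 -1.9 -1.7]
turn deg [ 0.18 -0.01 -0.09]
```

```bash
python3 -m handwheel '[[0,0.2,-1.6,-0.7,0.2,0,0],[0,0,0,0,0,0,0],[0,0,0,0,0,0,0],[0,0,0,0,0,0,0],[0,0,0,0,0,0,0],[0,0,0,0,0,0,0],[0,0,0,0,0,0,0],[0,0,0,0,0,0,0]]'
python3 - <<'E'
from st import *
st([.482,.2161,.062],10.5)
p,d=vision.camera('scene'); np.savez('s8.npz',p=p,d=d); cv2.imwrite('pics/s8.png',p[:,:,::-1])
from ov import ov
from workcell import robot
s=robot.sense()
ov('s8.npz','pics/o8.png',s['position'],s['ee_rot'],180,150,235,195,14,b=(-.4,-2.8),dia=24.8)
E
```

```text
clock: 19.83
position: [0.4812, 0.2149, 0.0601]
ee_rot: [0.001, 0.768, -0.64, -0.0]
ft_force: [-0.2, 0.2, -1.6]
finger_gap: 0.0143
t19.83 pos [0.4812 0.2149 0.0601] F [-0.2  0.2 -1.6] T [-0.09  0.   -0.  ] gap 14.3
q [ 0.73  0.41 -0.45  0.   -0.71 -0.55] tool z [-0.0014 -0.0016 -1.    ] jaw yaw -169.66
tool shift mm [-1.  -1.  -1.9]
turn deg [ 0.1  -0.08 -0.16]
```

View pics/o8.png

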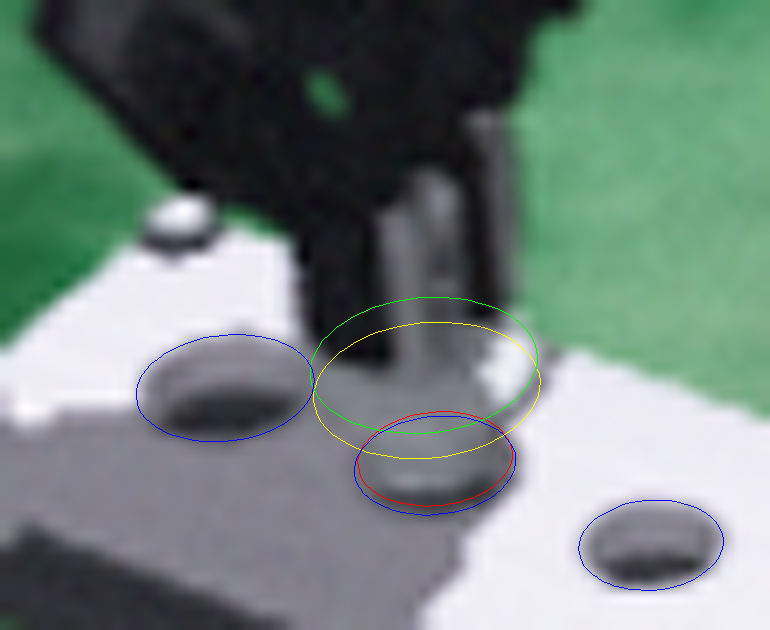

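```bash
python3 -m handwheel '[[0,-1.0,-0.9,0,0.1,0,-0.1],[0,0,0,0,0,0,0],[0,0,0,0,0,0,0],[0,0,0,0.5,0,0,0],[0,0,0,0.5,0,0,0],[0,0,0,0,0,0,0],[0,0,0,0,0,0,0],[0,0,0,0,0,0,0]]'
python3 - <<'E'
from st import *
st([.482,.2161,.0577],10.5)
E
```

```text
clock: 20.55
position: [0.482, 0.2162, 0.0591]
ee_rot: [0.0, 0.769, -0.64, 0.001]
ft_force: [0.0, 0.1, -1.3]
finger_gap: 0.0142
t20.55 pos [0.482  0.2162 0.0591] F [ 0.   0.1 -1.3] T [-0.03 -0.02  0.01] gap 14.2
q [ 0.73  0.42 -0.45  0.   -0.71 -0.55] tool z [ 6.0e-04 -1.2e-03 -1.0e+00] jaw yaw -169.55
tool shift mm [ 0.1 -0.   1.4]
turn deg [-0.02 -0.07 -0.05]
```

```bash
python3 -m handwheel '[[0,0,0,0.6,0,0,0],[0,0,0,0.6,0,0,0],[0,0,0,0.6,0,0,0],[0,0,0,0.6,0,0,0],[0,0,0,0.6,0,0,0],[0,0,0,0.6,0,0,0],[0,0,0,0.6,0,0,0],[0,0,0,0.6,0,0,0]]'
python3 - <<'E'
from st import *
st([.482,.2161,.0577],10.5)
E
```

```text
clock: 21.22
position: [0.482, 0.2162, 0.0539]
ee_rot: [0.0, 0.769, -0.64, 0.001]
ft_force: [-0.4, -0.5, -0.7]
finger_gap: 0.0146
t21.22 pos [0.482  0.2162 0.0539] F [-0.4 -0.5 -0.7] T [-0.01  0.06 -0.01] gap 14.6
q [ 0.73  0.43 -0.45  0.   -0.7  -0.55] tool z [ 7.0e-04 -1.1e-03 -1.0e+00] jaw yaw -169.54
tool shift mm [ 0.1  0.  -3.8]
turn deg [-0.03 -0.07 -0.04]
```

```bash
python3 -m handwheel '[[0,0,0,1,0,0,0],[0,0,0,1,0,0,0],[0,0,0,1,0,0,0],[0,0,0,1,0,0,0],[0,0,0,1,0,0,0],[0,0,0,1,0,0,0],[0,0,0,0.7,0,0,0],[0,0,0,0.5,0,0,0]]'
python3 - <<'E'
from st import *
st([.482,.2161,.0437],10.5)
E
```

```text
clock: 21.88
position: [0.482, 0.2161, 0.0457]
ee_rot: [0.0, 0.769, -0.64, 0.001]
ft_force: [-0.3, -0.3, -1.4]
finger_gap: 0.0143
t21.88 pos [0.482  0.2161 0.0457] F [-0.3 -0.3 -1.4] T [-0.03 -0.04 -0.01] gap 14.3
q [ 0.73  0.44 -0.46  0.   -0.68 -0.55] tool z [ 5.0e-04 -1.3e-03 -1.0e+00] jaw yaw -169.55
tool shift mm [0. 0. 2.]
turn deg [-0.02 -0.08 -0.05]
```

```bash
python3 -m handwheel '[[0,0,0,0.5,0,0,0],[0,0,0,0.5,0,0,0],[0,0,0,0.5,0,0,0],[0,0,0,0.5,0,0,0],[0,0,0,0.5,0,0,0],[0,0,0,0.5,0,0,0],[0,0,0,0.5,0,0,0],[0,0,0,0.5,0,0,0]]'
python3 - <<'E'
from st import *
st([.482,.2161,.0437],10.5)
E
```

```text
clock: 22.55
position: [0.4821, 0.2161, 0.0436]
ee_rot: [0.0, 0.769, -0.64, 0.001]
ft_force: [-2.0, -0.6, 6.4]
finger_gap: 0.0144
t22.55 pos [0.4821 0.2161 0.0436] F [-2.  -0.6  6.4] T [-0.12  0.68 -0.07] gap 14.4
q [ 0.73  0.44 -0.46  0.   -0.67 -0.55] tool z [ 0.0011 -0.0015 -1.    ] jaw yaw -169.51
tool shift mm [ 0.   0.1 -0.1]
turn deg [-0.05 -0.1  -0.01]
```

```bash
python3 -m handwheel '[[0,0,0,0.2,0,0,0],[0,0,0,0.1,0,0,0],[0,0,0,0,0,0,0],[40,0,0,0,0,0,0],[40,0,0,0,0,0,0],[40,0,0,0,0,0,0],[40,0,0,0,0,0,0],[40,0,0,0,0,0,0]]'
python3 - <<'E'
from st import *
st([.482,.2161,.0437],10.5)
E
```

```text
clock: 23.22
position: [0.4828, 0.2167, 0.0427]
ee_rot: [-0.001, 0.769, -0.639, 0.001]
ft_force: [0.3, 0.7, 0.3]
finger_gap: 0.0401
t23.22 pos [0.4828 0.2167 0.0427] F [0.3 0.7 0.3] T [-0.05  0.02 -0.05] gap 40.1
q [ 0.73  0.44 -0.46  0.   -0.67 -0.55] tool z [ 2.8e-03 -1.0e-04 -1.0e+00] jaw yaw -169.51
tool shift mm [ 0.4  0.9 -1. ]
turn deg [-0.16 -0.03 -0.01]
```

Released; straight up.

```bash
python3 -m handwheel '[[40,0,0,-4,0,0,0],[40,0,0,-8,0,0,0],[40,0,0,-15,0,0,0],[40,0,0,-20,0,0,0],[40,0,0,-25,0,0,0],[40,0,0,-25,0,0,0],[40,0,0,-25,0,0,0],[40,0,0,-10,0,0,0]]'; python3 -m handwheel '[[40,-20,0,-10,0,0,0],[40,-30,0,-5,0,0,0],[40,-35,0,0,0,0,0],[40,-35,0,0,0,0,0],[40,-30,0,0,0,0,0],[40,-10,0,0,0,0,0],[40,0,0,0,0,0,0],[40,0,0,0,0,0,0]]'
python3 - <<'E'
from st import *
st()
for n in('top','scene'):
    p,d=vision.camera(n); np.savez(f'{n}9.npz',p=p,d=d); cv2.imwrite(f'pics/{n}9.png',p[:,:,::-1])
crop('pics/scene9.png','pics/s9c.png',165,135,275,225,7)
E
```

```text
clock: 23.88
position: [0.4812, 0.2153, 0.1809]
ee_rot: [0.003, 0.769, -0.64, 0.001]
ft_force: [0.1, 0.5, 0.6]
finger_gap: 0.0401
clock: 24.55
position: [0.4524, 0.3791, 0.2097]
ee_rot: [-0.007, 0.768, -0.641, 0.001]
ft_force: [-1.0, -0.6, -0.4]
finger_gap: 0.0404
t24.55 pos [0.4524 0.3791 0.2097] F [-1.  -0.6 -0.4] T [-0.08  0.02  0.01] gap 40.4
q [ 0.97  0.34 -0.13  0.   -1.1  -0.8 ] tool z [ 0.0108  0.0087 -0.9999] jaw yaw -169.68
```

View pics/s9c.png

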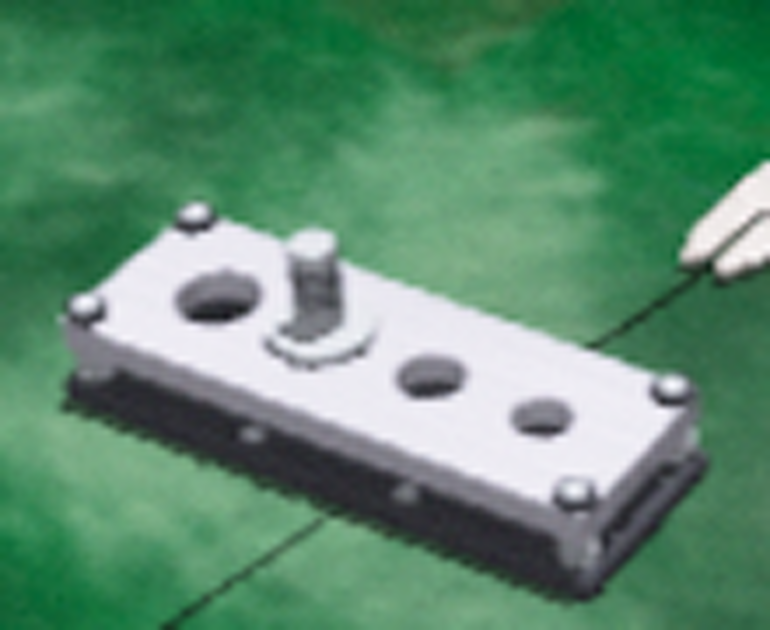

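View pics/top9.png

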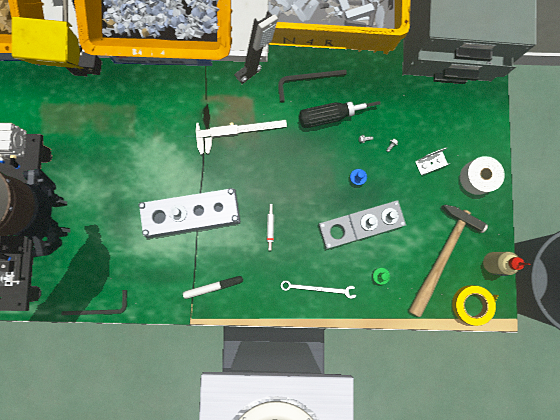

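Run:
```python
from h import *
d=np.load('top9.npz')['d']; C=cloud('top',d)
m=(np.hypot(C[...,0]-.482,C[...,1]-.2161)<.02)&(C[...,2]>.06); print('stem top',C[m].mean(0).round(4),C[m][:,2].max().round(4),m.sum())
m=(np.hypot(C[...,0]-.482,C[...,1]-.2161)<.02)&(C[...,2]>.036)&(C[...,2]<.046); print('collar z',np.median(C[m][:,2]).round(4))
p=np.load('top9.npz')['p']; print(proj('top',[.482,.2161,.039]))
x,y=np.round(proj('top',[.482,.2161,.039])).astype(int)
g=p[y-14:y+15,x-14:x+15].astype(float); g=np.clip((g-120)*1.9,0,255).astype(np.uint8)
im=cv2.resize(g[:,:,::-1],None,fx=20,fy=20,interpolation=cv2.INTER_CUBIC)
for z,dd,col in((.039,36,(0,255,0)),(.071,16,(0,0,255))):
    t=np.linspace(0,2*np.pi,60); P=[((proj('top',[.482+dd/2e3*np.cos(a),.2161+dd/2e3*np.sin(a),z])-[x-14,y-14]+.5)*20-.5) for a in t]
    cv2.polylines(im,[np.round(P).astype(int)],True,col,1)
cv2.imwrite('pics/t9z.png',im)
```

```text
stem top [0.4812 0.2163 0.07  ] 0.0743 57
collar z 0.0392
[177.8372704  212.76216962]
```

View pics/t9z.png

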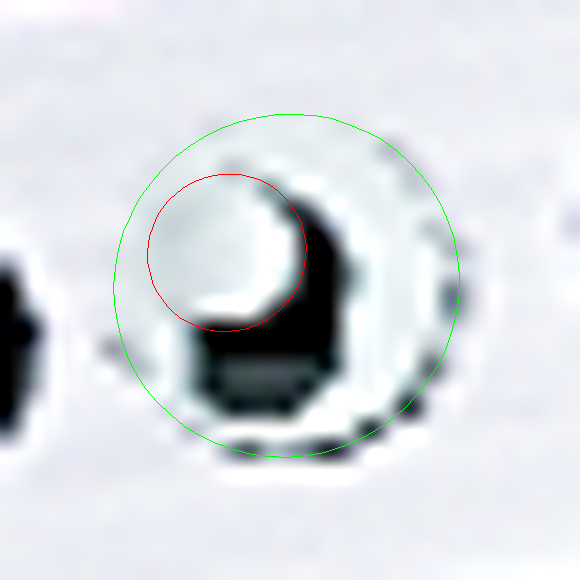

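```bash
python3 -c "
from workcell import ticket
print(ticket.hand_in())"
```

```text
the job is handed in; nothing more can be done
None
```

The bush from the pick well is the 24.8 mm one. It would not go into the 20 mm or 23 mm bores, went freely into the 26 mm bore, and is now seated there. The job was handed in at about 25 s.

- **20 mm and 23 mm bores:** On each I held a push of roughly 13.5–15.5 N, which is the wrist reading plus the bush's weight. The nose stayed at the plate's face, and the plate gave about 1 mm. The highest end-of-call reading was 14.1 N, or about 15.4 N on the gauge. Force is only reported at the end of each call, so I did not see peaks within a call.
- **26 mm bore:** The bush slid in with no measurable resistance. The collar met the plate with the tool 14.0–14.1 mm below the level at which the nose had touched. I pressed it home with about 8 N, let go and drew the gripper clear.
- **Last checks:** In the pictures the collar top is at 39.2 mm (39 mm expected) and the stem top at about 70 mm (71 mm expected). The bush is centred on the bore within about 0.5–1 mm, and the other two bushes and the tools look undisturbed.
- **Readings that disagreed:**
  - The two cameras differed by 2–3 mm in y, so I took bush and bores from the top camera; the scene-camera overlays agreed to about 0.5 mm.
  - The finger gap read about 14 mm on the 16 mm stem.
  - A side force of up to 5 N appeared while pressing. I put it down to the arm's compliance.
  - The shank's outline in the picture measured about 23–24 mm, closest to 24.8 mm once the nose chamfer is allowed for.

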